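# Check the registration corner with the square

### The job

Pick up the L-shaped steel square by its orange grip, set it down on the printing board inside the corner of the two fences, and press it firmly into the corner so that its two outer faces bear flush on both fences at once for about a second. Then let go and leave it lying flat on the board, seated in the corner. Leave the straight steel block with the same orange grip where it is.

Things in the scene. Friction and masses are not known exactly. Their poses are not given: they have to be found in the camera images.
- square: Loose flat steel L, 14 mm thick, about 0.3 kg, with an upright orange grip. Origin: underside, below the grip's centre; z up. Outer faces: planes x = +35 and y = +35 mm, outer corner (+35, +35). Legs 22 mm wide, along x from x = -65 to +35 and along y from y = -65 to +35; a small web under the grip. Grip: 40 mm along x, 24 mm along y, 14 to 50 mm above the underside; pinch its 24 mm from above.
- fence_wood: Smooth natural-wood strip 25 mm wide, 12 mm high, fixed on the brown fixed board (260 x 260 x 18 mm). Origin: inner corner where the two fences meet, at board-top level (18 mm above the table); z up. Its face is the plane x = 0, from the corner to y = -165 mm; free board lies at negative x and y. Seated, the square has its axes parallel to these and its origin at (-35, -35, 0) mm here.
- fence_blue: The blue-painted fence, fixed on the same board; a strip 25 mm wide, 12 mm high. Same origin and axes as the wood fence (the inner corner, board-top level). Its face is the plane y = 0, looking to -y, running from the corner to x = -165 mm.
- block: A bystander to be left alone: a straight loose steel block, 110 x 44 x 14 mm, with the same orange grip (40 x 24 mm, top 50 mm up), lying on the table. It has no L. Origin: centre of its underside; x along its length.

How it is judged:
By the outcome, as a careful person would: the job done as asked, in the order asked, and still so for the second after the job is handed in, with the robot touching nothing.
It also fails if it takes over 35 s, if anything falls off the work surface, if the arm or the gripper's body presses on something with over 40 N, if the wrist force passes 120 N, or if a joint passes its speed limit or range.

### The arm

A 7-joint arm with a two-finger parallel gripper is mounted at the origin on the work surface. World frame = base frame: x ahead of the robot, y to its left, z up, the work surface at z = 0. Lengths are in m, angles in rad, forces in N, time in s.
With the tool pointing down it reaches from about 0.4 to 0.85 m from the base axis. Payload 10.4 kg.
Tool frame: the origin (TCP) lies on the centre line of the jaws, within the pads' length; the fingertips stand 22 mm ahead of it and the grasp point (between the pads) lies 3 mm ahead of it; z points along the fingers, y is the line along which they close (so a half turn about z gives the same grasp; the last joint's range is limited). The gripper opens to 87 mm and grips with 3 to 60 N. Pads are 19 mm wide; open, the fingers measure 117 mm over their backs; the gripper's body (75 mm by 190 mm) begins 51 mm behind the grasp point.
Start: joints at [-1.306, 0.332, -0.065, 1.46, 0.022, 1.35, -0.088], TCP at [0.177, 0.599, 0.245] pointing down, gripper open.
Joint ranges: [-2.6, 2.6], [-0.5, 2.12], [-1.47, 1.34], [0.16, 2.42], [-1.27, 4.41], [0.06, 2.06], [-2.6, 2.6]. Speed limits (rad/s): [2.22, 2.22, 2.79, 2.79, 3.14, 3.14, 3.14].

### API

Orientations are given as a unit quaternion [x, y, z, w].
In Python, from bench import r, vision gives the robot as it stands (r), with the cameras (vision).
- The arm moves only by the tool jog_arm, called after ">>>" as a command line: name --pt "numbers of a row" for each row, then --argument value for the rest. Schema: {"type":"object","properties":{"increments":{"type":"array","items":{"type":"array","items":{"type":"number"},"minItems":5,"maxItems":5},"minItems":1,"maxItems":12},"squeeze":{"type":"number"},"only":{"type":"string"},"quiet":{"type":"boolean"},"lines":{"type":"string"}},"required":["increments"],"additionalProperties":false}. increments is a list of rows, 1 to 12 of them, each of 5 numbers: dx, dy, dz in normalised numbers (1 is 1000 mm), then a turn about the tool's z in shares of 180 degrees (1.0 is 180 degrees), then the finger opening in m; each row is the pose to reach, as a shift and turn from the pose commanded when the call began, along the tool's axes at that moment; what a row does not reach only later rows make up. A row lasts 1/10 s, in which the tool goes at most 0.05 m and 0.15 rad, less where a joint would pass 70% of its speed; a pose out of reach is approached as far as the arm can. The fingers move at their own pace and stop on an object; squeeze is the grip in N (left out, the last holds). Time passes only in rows, so rows that do not move let the fingers close. The tool returns the time, the measured TCP pose, the force, the opening and the grip force at its end. only (a regular expression) keeps the lines of the reply that match it, lines (a string "A,B") keeps lines A to B, and quiet returns only ok. Shift and turn numbers lie between -1 and 1, and a call with a number outside is refused. Input that does not fit is refused with a message, and nothing moves.
- r.read_state(): the state, without advancing time (a new reading comes with each control period).
- vision.camera(name): name is "side" or "top"; returns a dict with "img" (480x640x3 uint8, red, green, blue), "fx", "fy", "cx", "cy" (pixels), "k1" (the pictures are not rectified: a ray, as slopes to the right and down, at radius r is drawn at 1 + k1 r^2 times it, then the intrinsics apply), "pose" (4x4, takes a point from camera to world coordinates). Camera axes: x right, y down, z forward; pixel columns grow to the right and rows downward; lengths in m; the calibration is good to about 2 mm. A picture is of the moment at which its call begins. There is no depth.
- r.close_job(): hands the job in; it is judged then, once.
The state is a dict: "time": time; "joint_positions": joint angles; "joint_vel": joint speeds; "joint_torque": joint torques, N m; "ee_pos": TCP position; "eef_rot": TCP orientation; "ft_force": force on the tool from outside, world axes, zero at the start; "torque": the same for the moment, N m; "width": finger opening in m; "grip_force": force on a finger pad.
Only numpy, scipy, OpenCV 4.12 (cv2) and the standard library are available. Lean on these libraries where they do the work, as an engineer would, in place of code of your own. Each camera call takes 0.05 s, during which the arm holds its last target. There are 200 camera calls.

## Working session

There is one attempt and no reset: what is moved stays moved. The work goes in short steps, Python scripts to look and compute and a tool call to move; the robot and the scene stay as the last step left them, time stands still between calls to the robot, and variables do not carry over. Pictures are saved under pics/ and viewed, at most 10 in all, crops included, and the job is handed in when it is done.

```bash
ls; mkdir -p pics; python3 - <<'E'
from bench import r, vision
import cv2,pickle
s=r.read_state(); print(s)
for n in("side","top"):
    c=vision.camera(n); cv2.imwrite(f"pics/{n}0.png",c["img"][:,:,::-1]); pickle.dump(c,open(f"pics/{n}0.pkl","wb"))
    print(n,c["fx"],c["fy"],c["cx"],c["cy"],c["k1"],c["pose"])
E
```

```text
bench.py
pics
{'time': 0.0, 'joint_positions': array([-1.30556931,  0.33286099, -0.06469274,  1.46095708,  0.02158219,
        1.34990104, -0.08850105]), 'joint_vel': array([-2.12568474e-04, -7.16243732e-04,  1.63184014e-03, -1.19472277e-03,
        1.53581725e-03,  6.45433086e-05,  7.37001393e-04]), 'joint_torque': array([ 5.46616484e-04, -6.23271060e+01,  2.48120504e-02, -3.89888906e+01,
       -6.12868136e-02,  3.98392451e-02,  1.45589470e-04]), 'ee_pos': array([0.17731834, 0.59893875, 0.24375317]), 'eef_rot': array([ 1.43412523e-01,  9.89662738e-01, -7.11783010e-04, -7.66152146e-05]), 'ft_force': array([-0.61790058, -0.23080945, -0.25655254]), 'torque': array([-0.0675218 ,  0.01368143,  0.00726751]), 'grip_force': 0.0, 'width': 0.08695839452592426}
side 562.6328677884579 562.6328677884579 323.8506979397349 233.8378448092877 -0.1728077237586822 [[ 0.77270652 -0.48694804  0.40719312  0.15582993]
 [-0.63473252 -0.58640778  0.50323011 -0.54576911]
 [-0.0062657  -0.6473079  -0.76220287  0.77017023]
 [ 0.          0.          0.          1.        ]]
top 623.8266625656258 623.8266625656258 321.66979250419837 243.59982819931056 -0.09513432595779497 [[-0.10094007 -0.97020456  0.2202594   0.26186556]
 [-0.99489017  0.09795508 -0.02446125 -0.04896403]
 [ 0.00215689 -0.22160304 -0.97513458  1.28284045]
 [ 0.          0.          0.          1.        ]]
```

View pics/side0.png

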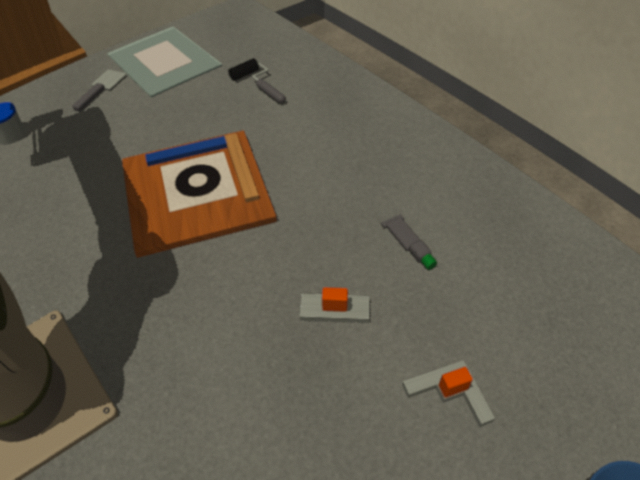

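View pics/top0.png

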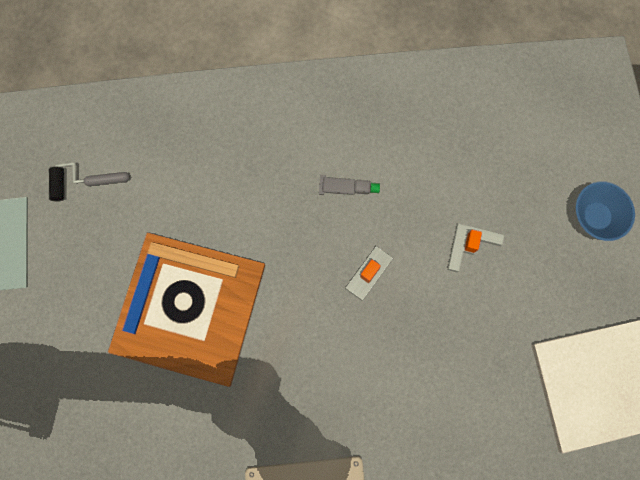

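The side view shows the L with its outer corner at about (464,363) and grip at (456,381). The block is at (335,305), and the fences meet at about (228,140). In the top view the L's corner is at (458,224), its grip at (474,240), and the fence corner near (150,252). Next I'll enlarge these areas.

```bash
python3 - <<'E'
import cv2,numpy as np
t=cv2.imread("pics/top0.png");s=cv2.imread("pics/side0.png")
def crop(im,u,v,w,h,k):
    o=cv2.resize(im[v:v+h,u:u+w],None,fx=k,fy=k,interpolation=cv2.INTER_CUBIC)
    for i in range(0,w,10):
        cv2.line(o,(int((i+.5)*k),0),(int((i+.5)*k),6 if i%20 else 14),(255,255,255),1)
        if i%20==0: cv2.putText(o,str(u+i),(int((i+.5)*k)+2,14),0,.4,(255,255,255),1)
    for j in range(0,h,10):
        cv2.line(o,(0,int((j+.5)*k)),(6 if j%20 else 14,int((j+.5)*k)),(255,255,255),1)
        if j%20==0: cv2.putText(o,str(v+j),(2,int((j+.5)*k)+14),0,.4,(255,255,255),1)
    return o
cv2.imwrite("pics/L.png",np.hstack([crop(t,440,215,66,66,6),crop(s,400,350,100,100,4)[:396]]))
cv2.imwrite("pics/F.png",np.hstack([crop(t,110,230,140,140,2.85),crop(s,120,130,140,140,2.85)]))
E
```

```text
(no output)
```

View pics/L.png

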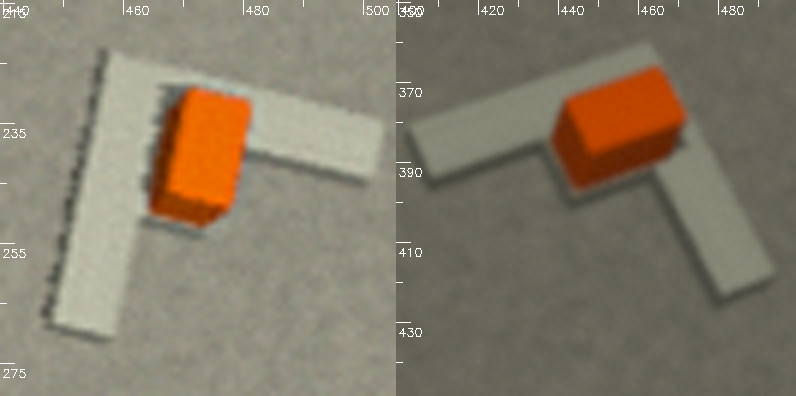

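View pics/F.png

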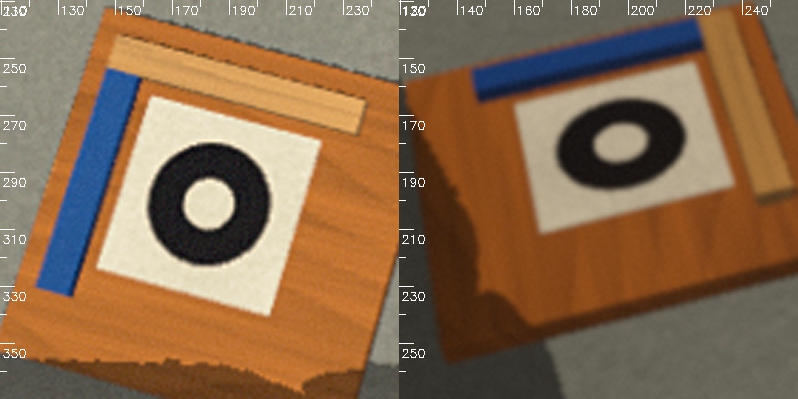

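In the crops, the L's outer corner is at top (458.2,222.8) and side (463.8,360). Its 40 mm grip side runs along the leg that points down in the top view and left in the side view. I need a closer look at the fences before fitting.

```bash
python3 - <<'E'
import cv2,numpy as np
t=cv2.imread("pics/top0.png");s=cv2.imread("pics/side0.png")
def crop(im,u,v,w,h,k):
    return cv2.convertScaleAbs(cv2.resize(im[v:v+h,u:u+w],None,fx=k,fy=k,interpolation=cv2.INTER_CUBIC),alpha=1.5)
# six 26x26 px tiles at 10x : corner, wood end, blue end
T=np.hstack([crop(t,*p,26,26,10) for p in((146,244),(222,256),(120,316))])
S=np.hstack([crop(s,*p,26,26,10) for p in((214,132),(238,180),(138,144))])
o=np.vstack([T,S]); o[260]=255;o[:,[260,520]]=255
for i in range(0,780,50): o[::260,i]=0; 
cv2.imwrite("pics/Z.png",o)
E
```

```text
(no output)
```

View pics/Z.png

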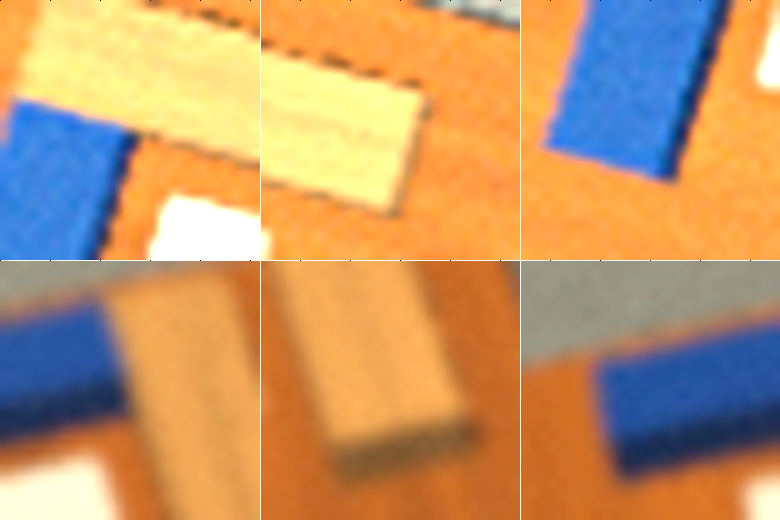

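The tiles show the inner corner's top edge at top (158.0,256.6) and side (225.7,143.0). The wood end is at (234.5,276.5) and (244.8,197.5), and the blue end at (133.6,333.2) and (146.8,161.5). Now I'll triangulate and fit.

```bash
cat > cam.py <<'E'
import pickle,numpy as np,cv2
from scipy.optimize import least_squares
from scipy.spatial.transform import Rotation as R
C={n:pickle.load(open(f"pics/{n}0.pkl","rb")) for n in("top","side")}
def proj(n,P):
    c=C[n]; W=np.linalg.inv(c["pose"]); K=np.array([[c["fx"],0,c["cx"]],[0,c["fy"],c["cy"]],[0,0,1.]])
    return cv2.projectPoints(np.atleast_2d(np.float64(P)),cv2.Rodrigues(W[:3,:3])[0],W[:3,3],K,np.array([c["k1"],0,0,0.]))[0][:,0]
def tri(t,s): return least_squares(lambda p:np.r_[(proj("top",p)-t).ravel(),(proj("side",p)-s).ravel()],[.5,0,0]).x
def fit(model,T,S,g):
    M=np.array(model)
    f=lambda q:np.r_[(proj("top",M@R.from_euler('z',q[3]).as_matrix().T+q[:3])-T).ravel(),(proj("side",M@R.from_euler('z',q[3]).as_matrix().T+q[:3])-S).ravel()]
    o=least_squares(f,g,loss='soft_l1'); return o.x,f(o.x).reshape(2,-1,2)
E
cat > meas.py <<'E'
from cam import *
np.set_printoptions(precision=4,suppress=True)
Lm=np.array([(35,35,14),(-65,35,14),(-65,13,14),(35,-65,14),(13,-65,14),(20,12,50),(20,-12,50),(-20,-12,50),(-20,12,50)])/1e3
LT=[(458.17,222.83),(447.83,267.83),(458.17,271.17),(503.67,234.67),(500.83,245),(471.17,229.17),(481.17,231.33),(477.5,249.17),(467,246.17)]
LS=[(463.75,360),(402,382),(408,395),(494.25,417),(481,425.25),(465,366),(471.75,379),(448,388.25),(441.25,374.5)]
Fm=np.array([(0,0,12),(0,-165,12),(25,-165,12),(-165,0,12),(-165,25,12),(0,0,0)])/1e3
FT=[(158,256.6),(234.5,276.5),(238,264.5),(133.6,333.2),(122,330.5),(159.2,256.9)]
FS=[(225.7,143),(244.8,197.5),(257.8,195.3),(146.8,161.5),(145.2,154.5),(226.8,146.7)]
for nm,m,T,S in(("L",Lm,LT,LS),("F",Fm,FT,FS)):
    P=np.array([tri(np.array(a),np.array(b)) for a,b in zip(T,S)]); print(nm,"tri\n",P)
    q,e=fit(m,T,S,[.5,0,0,0]); print("pose",q,"deg",np.degrees(q[3]));print(e.transpose(1,0,2).reshape(-1,4))
E
python3 meas.py
```

```text
L tri
 [[ 0.5648 -0.3728  0.0118]
 [ 0.4706 -0.337   0.008 ]
 [ 0.462  -0.3578  0.0092]
 [ 0.5289 -0.4648  0.015 ]
 [ 0.5101 -0.4589  0.004 ]
 [ 0.5402 -0.3886  0.0469]
 [ 0.5335 -0.4087  0.0453]
 [ 0.4977 -0.3958  0.0441]
 [ 0.5058 -0.3749  0.0445]]
pose [ 0.5194 -0.3924 -0.0045 -0.3517] deg -20.15187386527156
[[-0.7716  0.5695 -1.1508  0.3911]
 [ 0.0035  0.5487  0.4716 -0.4132]
 [-0.0827 -0.2282  0.5688 -0.4548]
 [-0.489   0.1556 -0.1373  1.4184]
 [ 0.4594 -0.3629 -0.2755 -1.4703]
 [-0.6341 -0.6615  0.5185 -0.6782]
 [ 0.6854  0.0025  1.515   0.5207]
 [ 0.6411  0.5682  0.1653  0.5567]
 [-0.258   0.7216 -0.5674 -0.2354]]
F tri
 [[0.5521 0.2585 0.0283]
 [0.4947 0.1032 0.0302]
 [0.5186 0.0949 0.0271]
 [0.3997 0.3154 0.0289]
 [0.4076 0.3396 0.0265]
 [0.5535 0.2587 0.0176]]
pose [ 0.5532  0.2583  0.0162 -0.3583] deg -20.528924007564957
[[ 0.1525 -0.6534  0.3744 -0.0608]
 [-0.1048 -0.3298  0.0493  0.5002]
 [-0.1616  0.0434  0.1762 -0.5448]
 [-0.1994  0.1788 -0.9229  0.4108]
 [-0.165  -0.3833 -0.6862 -0.4196]
 [ 0.4032  0.2119  0.0424  0.7131]]
```

Heights agree with the text within about 4 mm, the sizes fit, and both poses are in reach. L is at (0.519,-0.392), yaw -20.2°. Seated, it would be at about (0.508,0.238), yaw -20.5°. I'll move by way of (0.48,0.05).

The manual's scale: turns go in shares of 180 degrees. Converting my numbers, 0.064 rad / 3.1416 = 0.0204.

>>> jog_arm --pt "-0.02 -0.02 0 0 0.07" --pt "-0.054 -0.053 0 0 0.07" --pt "-0.09 -0.089 0 0 0.07" --pt "-0.125 -0.124 0 0 0.07" --pt "-0.16 -0.159 0 0 0.07" --pt "-0.195 -0.194 0 0 0.07" --pt "-0.23 -0.228 0 0 0.07" --pt "-0.265 -0.263 0 0 0.07" --pt "-0.3 -0.298 0 0 0.07" --pt "-0.335 -0.332 0 0 0.07" --pt "-0.37 -0.367 0 0 0.07" --pt "-0.4 -0.4 0 0.0204 0.07" --squeeze 30

```text
time: 1.3
ee_pos: [0.448, 0.0998, 0.2445]
eef_rot: [0.175, 0.984, 0.0, 0.0]
ft_force: [1.4, 1.2, 0.1]
width: 0.0699
grip_force: 0.0
```

```bash
cat > go.py <<'E'
import sys,numpy as np
from bench import r, vision
from scipy.spatial.transform import Rotation as R
s=r.read_state(); Q=R.from_quat(s["eef_rot"])
t=np.array(list(map(float,sys.argv[1:4]))); yaw=np.radians(float(sys.argv[4])) # world yaw of the part's x
y=Q.apply([0,1,0]); a=np.arctan2(y[1],y[0])-(yaw+np.pi/2); a=(a+np.pi/2)%np.pi-np.pi/2
print("tool shift",np.round(Q.inv().apply(t-s["ee_pos"]),4),"turn",round(a,4),"ee",np.round(s["ee_pos"],4),"F",np.round(s["ft_force"],1),"j",np.round(s["joint_positions"],2),s["width"],s["time"])
E
python3 go.py 0.5194 -0.3924 0.12 -20.15
```

```text
tool shift [-0.237  -0.4373  0.1244] turn -0.0011 ee [0.448  0.0998 0.2445] F [1.4 1.2 0.1] j [-0.74 -0.06  0.41  1.9   0.03  1.3   0.88] 0.06994055649173976 1.3
```

>>> jog_arm --pt "-0.022 -0.04 0 0 0.07" --pt "-0.044 -0.082 0.01 0 0.07" --pt "-0.066 -0.124 0.02 0 0.07" --pt "-0.088 -0.164 0.03 0 0.07" --pt "-0.11 -0.206 0.04 0 0.07" --pt "-0.132 -0.246 0.05 0 0.07" --pt "-0.155 -0.288 0.06 0 0.07" --pt "-0.177 -0.33 0.08 0 0.07" --pt "-0.199 -0.37 0.1 0 0.07" --pt "-0.22 -0.41 0.11 0 0.07" --pt "-0.237 -0.437 0.124 0 0.07" --pt "-0.237 -0.437 0.124 0 0.07"

```text
time: 2.5
ee_pos: [0.5167, -0.3938, 0.1177]
eef_rot: [0.178, 0.984, -0.001, -0.002]
ft_force: [-0.2, 0.7, -0.7]
width: 0.0699
grip_force: 0.0
```

```bash
python3 go.py 0.5194 -0.3924 0.042 -20.15
python3 - <<'E'
from bench import r, vision
import cv2,numpy as np
o=[]
for n,(u,v) in (("top",(410,190)),("side",(390,300))):
    i=vision.camera(n)["img"][v:v+130,u:u+130,::-1]; o.append(cv2.resize(i,None,fx=3,fy=3,interpolation=cv2.INTER_CUBIC))
cv2.imwrite("pics/g1.png",np.hstack(o))
E
```

```text
tool shift [-0.0023  0.0025  0.0756] turn -0.0053 ee [ 0.5167 -0.3938  0.1177] F [-0.2  0.7 -0.7] j [ 0.04  0.58  0.75  1.57 -0.41  1.16  2.09] 0.06987197737845482 2.5
```

View pics/g1.png

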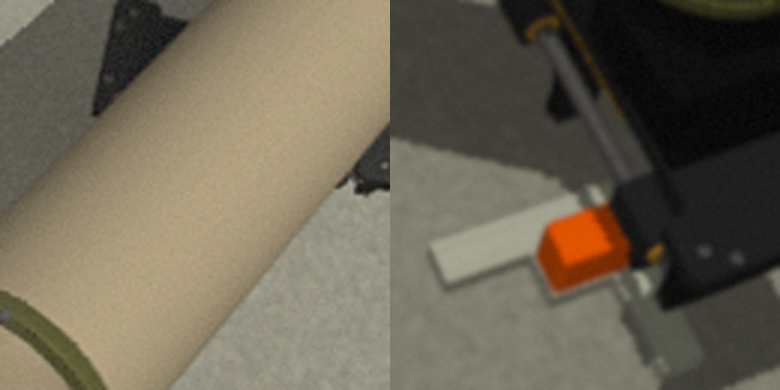

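The side view shows the open fingers over the orange grip, one on each side, while the arm hides it in the top view. I'll descend and grip.

To row units: -0.003 rad / 3.1416 = -0.001.

>>> jog_arm --pt "-0.001 0.001 0.02 0 0.06" --pt "-0.002 0.002 0.04 -0.001 0.06" --pt "-0.002 0.002 0.06 -0.001 0.06" --pt "-0.002 0.002 0.075 -0.001 0.06" --pt "-0.002 0.002 0.075 -0.001 0.06" --pt "-0.002 0.002 0.075 -0.001 0.02" --pt "-0.002 0.002 0.075 -0.001 0.015" --pt "-0.002 0.002 0.075 -0.001 0.015" --pt "-0.002 0.002 0.075 -0.001 0.015" --pt "-0.002 0.002 0.075 -0.001 0.015" --squeeze 40

```text
time: 3.6
ee_pos: [0.522, -0.3889, 0.046]
eef_rot: [0.174, 0.985, -0.0, 0.0]
ft_force: [-0.5, -1.9, 1.3]
width: 0.0281
grip_force: 0.6
```

```bash
python3 go.py 0.5194 -0.3924 0.042 -20.15
```

```text
tool shift [ 0.0012 -0.0041  0.004 ] turn 0.0026 ee [ 0.522  -0.3889  0.046 ] F [-0.5 -1.9  1.3] j [ 0.07  0.66  0.7   1.62 -0.47  1.04  2.12] 0.028090716559115995 3.6
```

>>> jog_arm --pt "0 0 0 0 0.015" --pt "0 0 0 0 0.015" --pt "0 0 0 0 0.015" --pt "0 0 -0.02 0 0.015" --pt "0 0 -0.04 0 0.015" --pt "0 0 -0.06 0 0.015" --pt "0 0 -0.08 0 0.015" --pt "0 0 -0.08 0 0.015" --squeeze 40

```text
time: 4.4
ee_pos: [0.5228, -0.3889, 0.1274]
eef_rot: [0.173, 0.985, -0.0, 0.001]
ft_force: [-0.2, -1.0, -2.9]
width: 0.0236
grip_force: 40.0
```

```bash
python3 - <<'E'
from bench import r, vision
import cv2,numpy as np
o=[]
for n,(u,v) in (("top",(400,180)),("side",(390,270))):
    i=vision.camera(n)["img"][v:v+130,u:u+130,::-1]; o.append(cv2.resize(i,None,fx=3,fy=3,interpolation=cv2.INTER_CUBIC))
cv2.imwrite("pics/g2.png",np.hstack(o))
E
python3 go.py 0.48 0.05 0.14 -20.5
```

```text
tool shift [ 0.1888  0.3973 -0.0151] turn 0.0094 ee [ 0.5218 -0.3879  0.1245] F [-0.2  0.5 -3.3] j [ 0.03  0.57  0.75  1.56 -0.41  1.17  2.08] 0.02366470679710557 4.5
```

View pics/g2.png

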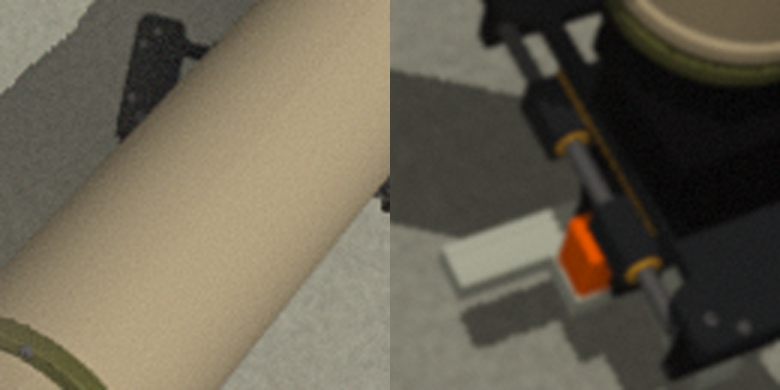

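The L is held, lifted off the table and roughly level, with about 3 N of weight. I'll carry it, raised, to above the board.

To row units: 0.009 rad / 3.1416 = 0.0029.

>>> jog_arm --pt "0.008 0.016 -0.015 0 0.015" --pt "0.022 0.045 -0.03 0 0.015" --pt "0.038 0.08 -0.035 0 0.015" --pt "0.056 0.118 -0.035 0 0.015" --pt "0.074 0.156 -0.035 0 0.015" --pt "0.092 0.194 -0.035 0 0.015" --pt "0.11 0.232 -0.035 0 0.015" --pt "0.128 0.27 -0.035 0 0.015" --pt "0.146 0.308 -0.035 0 0.015" --pt "0.164 0.345 -0.035 0.0016 0.015" --pt "0.178 0.376 -0.035 0.0029 0.015" --pt "0.189 0.397 -0.035 0.0029 0.015" --squeeze 40

```text
time: 5.7
ee_pos: [0.4786, 0.0521, 0.1592]
eef_rot: [0.176, 0.984, -0.0, -0.001]
ft_force: [0.8, -0.4, -3.9]
width: 0.0235
grip_force: 40.0
```

```bash
python3 go.py 0.489 0.229 0.11 -20.5
```

```text
tool shift [0.0516 0.1695 0.0491] turn 0.003 ee [0.4786 0.0521 0.1592] F [ 0.8 -0.4 -3.9] j [-0.8   0.08  0.63  1.97 -0.05  1.11  1.07] 0.02345262322612169 5.7
```

To row units: 0.003 rad / 3.1416 = 0.001.

>>> jog_arm --pt "0.008 0.03 0 0.001 0.015" --pt "0.018 0.065 0 0.001 0.015" --pt "0.03 0.1 0 0.001 0.015" --pt "0.04 0.135 0.01 0.001 0.015" --pt "0.048 0.16 0.025 0.001 0.015" --pt "0.052 0.17 0.04 0.001 0.015" --pt "0.052 0.17 0.05 0.001 0.015" --pt "0.052 0.17 0.05 0.001 0.015" --pt "0.052 0.17 0.05 0.001 0.015" --squeeze 40

```text
time: 6.6
ee_pos: [0.491, 0.2248, 0.1105]
eef_rot: [0.181, 0.984, -0.0, -0.0]
ft_force: [0.2, -0.3, -2.7]
width: 0.0238
grip_force: 40.0
```

```bash
python3 go.py 0.489 0.229 0.066 -20.5
python3 - <<'E'
from bench import r, vision
import cv2,numpy as np
o=[]
for n,(u,v) in (("top",(105,220)),("side",(120,90))):
    i=vision.camera(n)["img"][v:v+150,u:u+150,::-1]; o.append(cv2.resize(i,None,fx=2.66,fy=2.66,interpolation=cv2.INTER_CUBIC))
cv2.imwrite("pics/p1.png",np.hstack(o))
E
```

```text
tool shift [0.0034 0.0033 0.0445] turn -0.0053 ee [0.491  0.2248 0.1105] F [ 0.2 -0.3 -2.7] j [-0.95  0.28  0.51  1.87 -0.16  1.03  0.83] 0.023789369599338934 6.6
```

View pics/p1.png

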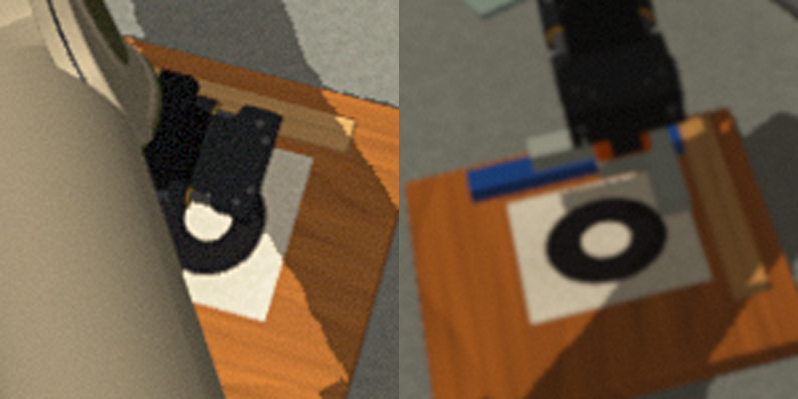

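The L hangs level above the board, inside both fences and parallel to them. I'll lower it to the board.

To row units: -0.003 rad / 3.1416 = -0.001.

>>> jog_arm --pt "0.002 0 0.012 -0.001 0.015" --pt "0.002 0 0.024 -0.001 0.015" --pt "0.002 0 0.034 -0.001 0.015" --pt "0.002 0 0.04 -0.001 0.015" --pt "0.002 0 0.04 -0.001 0.015" --squeeze 40

```text
time: 7.2
ee_pos: [0.4883, 0.2269, 0.0693]
eef_rot: [0.178, 0.984, -0.001, -0.001]
ft_force: [-0.3, -0.3, -2.2]
width: 0.0236
grip_force: 40.0
```

```bash
python3 go.py 0.489 0.229 0.064 -20.5
```

```text
tool shift [0.     0.0022 0.0053] turn 0.0 ee [0.4883 0.2269 0.0693] F [-0.3 -0.3 -2.2] j [-0.94  0.34  0.49  1.9  -0.19  0.95  0.85] 0.0236361537921495 7.2
```

>>> jog_arm --pt "0 0 0.002 0 0.015" --pt "0 0 0.004 0 0.015" --pt "0 0 0.006 0 0.015" --pt "0 0 0.006 0 0.015" --squeeze 40

```text
time: 7.6
ee_pos: [0.4888, 0.2274, 0.0644]
eef_rot: [0.178, 0.984, 0.0, -0.0]
ft_force: [-0.3, 0.6, -3.7]
width: 0.0236
grip_force: 40.0
```

>>> jog_arm --pt "0 0 0.001 0 0.015" --pt "0 0 0.002 0 0.015" --pt "0 0 0.003 0 0.015" --pt "0 0 0.003 0 0.015" --squeeze 40

```text
time: 8.0
ee_pos: [0.4904, 0.2281, 0.0638]
eef_rot: [0.178, 0.984, 0.001, 0.001]
ft_force: [-4.2, -1.2, 17.0]
width: 0.0239
grip_force: 40.0
```

Board contact. I'll ease the load and slide towards the wood and blue fences.

>>> jog_arm --pt "0 0 -0.001 0 0.015" --pt "-0.004 0.004 -0.001 0 0.015" --pt "-0.008 0.008 -0.001 0 0.015" --pt "-0.01 0.01 -0.001 0 0.015" --pt "-0.01 0.01 -0.001 0 0.015" --squeeze 40

```text
time: 8.5
ee_pos: [0.5032, 0.2339, 0.0638]
eef_rot: [0.178, 0.984, 0.001, 0.001]
ft_force: [0.2, 0.6, 8.3]
width: 0.024
grip_force: 40.0
```

```bash
python3 go.py 0.508 0.238 0.064 -20.5
```

```text
tool shift [-0.0031  0.0055 -0.0002] turn 0.0 ee [0.5032 0.2339 0.0638] F [0.2 0.6 8.3] j [-0.92  0.38  0.48  1.86 -0.21  0.95  0.87] 0.023956303111562865 8.5
```

>>> jog_arm --pt "-0.002 0.002 0 0 0.015" --pt "-0.004 0.004 0 0 0.015" --pt "-0.004 0.004 0 0 0.015" --squeeze 40

```text
time: 8.8
ee_pos: [0.5081, 0.2362, 0.0638]
eef_rot: [0.178, 0.984, 0.001, 0.001]
ft_force: [-0.2, 0.2, 8.7]
width: 0.0235
grip_force: 40.0
```

```bash
python3 go.py 0.508 0.238 0.064 -20.5
```

```text
tool shift [ 0.0008  0.0016 -0.0002] turn 0.0 ee [0.5081 0.2362 0.0638] F [-0.2  0.2  8.7] j [-0.92  0.39  0.48  1.85 -0.22  0.95  0.87] 0.023514898120179657 8.8
```

>>> jog_arm --pt "-0.001 0.001 0 0 0.015" --pt "-0.002 0.002 0 0 0.015" --pt "-0.002 0.002 0 0 0.015" --squeeze 40

```text
time: 9.1
ee_pos: [0.5096, 0.2358, 0.0638]
eef_rot: [0.178, 0.984, -0.0, -0.0]
ft_force: [-7.9, -6.2, 17.7]
width: 0.0233
grip_force: 40.0
```

```bash
python3 go.py 0.508 0.238 0.064 -20.5
```

```text
tool shift [ 0.0022  0.0015 -0.0002] turn -0.0011 ee [0.5096 0.2358 0.0638] F [-7.9 -6.2 17.7] j [-0.92  0.39  0.48  1.84 -0.22  0.96  0.87] 0.023349749422076266 9.1
```

```bash
cat > f.py <<'E'
from bench import r, vision
import numpy as np
from scipy.spatial.transform import Rotation as R
s=r.read_state(); Z=R.from_euler('z',20.5,degrees=True)
y=R.from_quat(s["eef_rot"]).apply([0,1,0])
print("fenceF",np.round(Z.apply(s["ft_force"]),1),"M",np.round(Z.apply(s["torque"]),2),"rel mm",np.round(1e3*Z.apply(s["ee_pos"]-[.5532,.2583,.018]),1),"yaw",np.round(np.degrees(np.arctan2(y[1],y[0]))-90,2),"t",s["time"],s["width"])
E
python3 f.py
```

```text
fenceF [-5.2 -8.6 17.7] M [-1.87  1.24 -0.09] rel mm [-33.  -36.3  45.8] yaw -20.56 t 9.1 0.023349749422076266
```

>>> jog_arm --pt "-0.001 0.001 -0.001 0 0.015" --pt "-0.002 0.001 -0.001 0 0.015" --pt "-0.002 0.001 -0.001 0 0.015" --squeeze 40

```text
time: 9.4
ee_pos: [0.5098, 0.2358, 0.0639]
eef_rot: [0.178, 0.984, -0.001, -0.002]
ft_force: [-14.9, -6.5, 18.0]
width: 0.0234
grip_force: 40.0
```

```bash
python3 f.py
```

```text
fenceF [-11.7 -11.4  18. ] M [-2.41  2.36 -0.13] rel mm [-32.8 -36.3  45.9] yaw -20.55 t 9.4 0.023433956543821823
```

>>> jog_arm --pt "-0.001 0.001 0 0 0.015" --pt "-0.002 0.001 0 0 0.015" --pt "-0.002 0.001 0 0 0.015" --squeeze 40

```text
time: 9.7
ee_pos: [0.5099, 0.2359, 0.0638]
eef_rot: [0.178, 0.984, -0.002, -0.005]
ft_force: [-26.2, -9.9, 29.4]
width: 0.0238
grip_force: 40.0
```

```bash
python3 f.py
```

```text
fenceF [-21.1 -18.5  29.4] M [-3.85  4.47 -0.25] rel mm [-32.7 -36.2  45.8] yaw -20.53 t 9.7 0.023789482519144707
```

Both fences are stopping it. Now a small yaw rock, to see whether the faces are flush.

To row units: 0.02 rad / 3.1416 = 0.0064.

>>> jog_arm --pt "0.001 -0.0005 -0.001 0.0032 0.015" --pt "0.001 -0.0005 -0.001 0.0064 0.015" --pt "0.001 -0.0005 -0.001 0.0064 0.015" --squeeze 40

```text
time: 10.0
ee_pos: [0.5099, 0.2359, 0.0639]
eef_rot: [0.187, 0.982, -0.002, -0.003]
ft_force: [-14.8, -5.8, 10.7]
width: 0.0239
grip_force: 40.3
```

```bash
python3 f.py
```

```text
fenceF [-11.9 -10.6  10.7] M [-2.4   2.48  0.83] rel mm [-32.7 -36.2  45.9] yaw -21.58 t 10.0 0.02389984224143763
```

>>> jog_arm --pt "0 0 0 -0.0032 0.015" --pt "0 0 0 -0.0095 0.015" --pt "0 0 0 -0.0127 0.015" --pt "0 0 0 -0.0127 0.015" --squeeze 40

```text
time: 10.4
ee_pos: [0.5098, 0.2358, 0.0639]
eef_rot: [0.169, 0.986, -0.002, -0.003]
ft_force: [-15.4, -5.6, 10.7]
width: 0.0237
grip_force: 40.6
```

```bash
python3 f.py
```

```text
fenceF [-12.5 -10.7  10.7] M [-2.28  2.68 -1.17] rel mm [-32.7 -36.2  45.9] yaw -19.46 t 10.4 0.023662938678141923
```

>>> jog_arm --pt "0 0 0 0.0032 0.015" --pt "0 0 0 0.0064 0.015" --pt "0 0 0 0.0064 0.015" --squeeze 40

```text
time: 10.7
ee_pos: [0.5099, 0.2359, 0.0639]
eef_rot: [0.178, 0.984, -0.002, -0.003]
ft_force: [-15.1, -5.2, 10.4]
width: 0.024
grip_force: 40.0
```

```bash
python3 f.py
```

```text
fenceF [-12.3 -10.1  10.4] M [-2.38  2.56 -0.22] rel mm [-32.7 -36.2  45.9] yaw -20.55 t 10.7 0.02396548192576966
```

The moment rises the same way for either turn and the position doesn't move, so the L is flush on both faces. I'll press firmly for over a second.

To row units: 0.004 rad / 3.1416 = 0.0013.

>>> jog_arm --pt "-0.001 0.0005 0 0.0006 0.015" --pt "-0.002 0.0015 0 0.0013 0.015" --pt "-0.002 0.0015 0 0.0013 0.015" --pt "-0.002 0.0015 0 0.0013 0.015" --pt "-0.002 0.0015 0 0.0013 0.015" --pt "-0.002 0.0015 0 0.0013 0.015" --squeeze 40

```text
time: 11.3
ee_pos: [0.51, 0.2359, 0.0639]
eef_rot: [0.18, 0.984, -0.003, -0.006]
ft_force: [-28.4, -10.9, 24.2]
width: 0.0237
grip_force: 40.0
```

```bash
python3 f.py
```

```text
fenceF [-22.8 -20.1  24.2] M [-4.18  4.82 -0.04] rel mm [-32.6 -36.1  45.9] yaw -20.74 t 11.3 0.023693392551309037
```

>>> jog_arm --pt "0 0 0 0 0.015" --pt "0 0 0 0 0.015" --pt "0 0 0 0 0.015" --pt "0 0 0 0 0.015" --pt "0 0 0 0 0.015" --pt "0 0 0 0 0.015" --pt "0 0 0 0 0.015" --pt "0 0 0 0 0.015" --pt "0 0 0 0 0.015" --pt "0 0 0 0 0.015" --squeeze 40

```text
time: 12.3
ee_pos: [0.5101, 0.2359, 0.0639]
eef_rot: [0.18, 0.984, -0.003, -0.006]
ft_force: [-28.1, -10.1, 24.9]
width: 0.0237
grip_force: 40.0
```

```bash
python3 f.py
python3 - <<'E'
from bench import r, vision
import cv2
i=vision.camera("side")["img"][100:230,110:270,::-1]; cv2.imwrite("pics/p2.png",cv2.resize(i,None,fx=4.5,fy=4.5,interpolation=cv2.INTER_CUBIC))
E
```

```text
fenceF [-22.8 -19.3  24.9] M [-4.18  4.74 -0.03] rel mm [-32.6 -36.1  45.9] yaw -20.74 t 12.3 0.023717061784234758
```

View pics/p2.png

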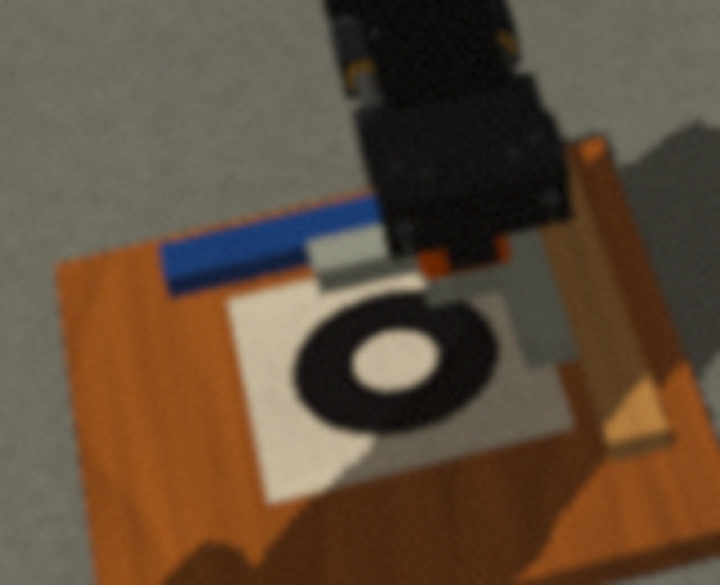

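The side view shows the L's legs lying along both the blue and wood fences, with about 20 N held on each face for over 1 s. I'll also hold at half load, where tilt is smaller, then unload and release.

>>> jog_arm --pt "0.001 -0.0005 -0.0002 0 0.015" --pt "0.002 -0.0015 -0.0005 0 0.015" --pt "0.002 -0.0015 -0.0005 0 0.015" --pt "0.002 -0.0015 -0.0005 0 0.015" --pt "0.002 -0.0015 -0.0005 0 0.015" --pt "0.002 -0.0015 -0.0005 0 0.015" --pt "0.002 -0.0015 -0.0005 0 0.015" --pt "0.002 -0.0015 -0.0005 0 0.015" --pt "0.002 -0.0015 -0.0005 0 0.015" --pt "0.002 -0.0015 -0.0005 0 0.015" --pt "0.002 -0.0015 -0.0005 0 0.015" --pt "0.002 -0.0015 -0.0005 0 0.015" --squeeze 40

```text
time: 13.55
ee_pos: [0.5099, 0.2359, 0.064]
eef_rot: [0.18, 0.984, -0.002, -0.003]
ft_force: [-11.4, -4.9, 5.0]
width: 0.0236
grip_force: 40.0
```

```bash
python3 f.py
```

```text
fenceF [-9.  -8.6  5. ] M [-2.01  2.16 -0.05] rel mm [-32.7 -36.2  46. ] yaw -20.74 t 13.55 0.023635024407929518
```

>>> jog_arm --pt "0.0005 -0.0005 0 0 0.015" --pt "0.001 -0.001 0 0 0.015" --pt "0.0015 -0.0015 0 0 0.015" --pt "0.0015 -0.0015 0 0 0.015" --squeeze 40

```text
time: 13.95
ee_pos: [0.5098, 0.2358, 0.0643]
eef_rot: [0.18, 0.984, -0.001, -0.001]
ft_force: [-6.0, -1.3, -4.1]
width: 0.0236
grip_force: 40.0
```

```bash
python3 f.py
```

```text
fenceF [-5.2 -3.4 -4.1] M [-0.9   1.1  -0.06] rel mm [-32.8 -36.3  46.3] yaw -20.73 t 13.95 0.023558271290121068
```

>>> jog_arm --pt "0 0 0.0005 0 0.015" --pt "0 0 0.0006 0 0.015" --pt "0 0 0.0006 0 0.015" --squeeze 15

```text
time: 14.25
ee_pos: [0.5098, 0.2358, 0.064]
eef_rot: [0.18, 0.984, -0.001, -0.001]
ft_force: [-6.3, -2.5, -1.1]
width: 0.0238
grip_force: 15.0
```

```bash
python3 f.py
```

```text
fenceF [-5.1 -4.5 -1.1] M [-1.13  1.27 -0.01] rel mm [-32.8 -36.3  46. ] yaw -20.73 t 14.25 0.02378950606179731
```

>>> jog_arm --pt "0 0 0 0 0.015" --pt "0 0 0 0 0.015" --pt "0 0 0 0 0.015" --squeeze 4

```text
time: 14.55
ee_pos: [0.5099, 0.2358, 0.064]
eef_rot: [0.18, 0.984, -0.001, -0.001]
ft_force: [-7.6, -3.7, -0.5]
width: 0.0241
grip_force: 4.0
```

```bash
python3 f.py
```

```text
fenceF [-5.8 -6.1 -0.5] M [-1.1   1.22 -0.02] rel mm [-32.7 -36.3  46. ] yaw -20.73 t 14.55 0.024058189302424954
```

>>> jog_arm --pt "0 0 0 0 0.028" --pt "0 0 0 0 0.034" --pt "0 0 0 0 0.05" --pt "0 0 0 0 0.06" --pt "0 0 0 0 0.06"

```text
time: 15.05
ee_pos: [0.5112, 0.2364, 0.0646]
eef_rot: [0.18, 0.984, 0.0, 0.0]
ft_force: [0.1, 0.1, 0.4]
width: 0.05
grip_force: 0.0
```

```bash
python3 f.py
```

```text
fenceF [0.1 0.1 0.4] M [-0.02  0.   -0.03] rel mm [-31.7 -35.2  46.6] yaw -20.73 t 15.05 0.049995538522928776
```

>>> jog_arm --pt "0 0 -0.015 0 0.06" --pt "0 0 -0.04 0 0.06" --pt "0 0 -0.08 0 0.06" --pt "0 -0.02 -0.12 0 0.06" --pt "0 -0.06 -0.14 0 0.06" --pt "0 -0.1 -0.14 0 0.06" --pt "0 -0.14 -0.14 0 0.06" --pt "0 -0.18 -0.14 0 0.06" --pt "0 -0.22 -0.14 0 0.06" --pt "0 -0.26 -0.14 0 0.06" --pt "0 -0.29 -0.14 0 0.06" --pt "0 -0.29 -0.14 0 0.06"

```text
time: 16.25
ee_pos: [0.4073, -0.0386, 0.2054]
eef_rot: [0.183, 0.983, 0.001, 0.0]
ft_force: [0.9, 0.1, 0.7]
width: 0.0601
grip_force: 0.0
```

```bash
python3 - <<'E'
from bench import r, vision
import cv2,numpy as np
o=[]
for n,(u,v,w) in (("top",(110,232,100)),("side",(135,120,100))):
    i=vision.camera(n)["img"]; cv2.imwrite(f"pics/{n}_end.png",i[:,:,::-1]); o.append(cv2.convertScaleAbs(cv2.resize(i[v:v+w,u:u+w,::-1],(400,400),interpolation=cv2.INTER_CUBIC),alpha=1.4))
cv2.imwrite("pics/end.png",np.hstack(o))
E
```

```text
(no output)
```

View pics/end.png

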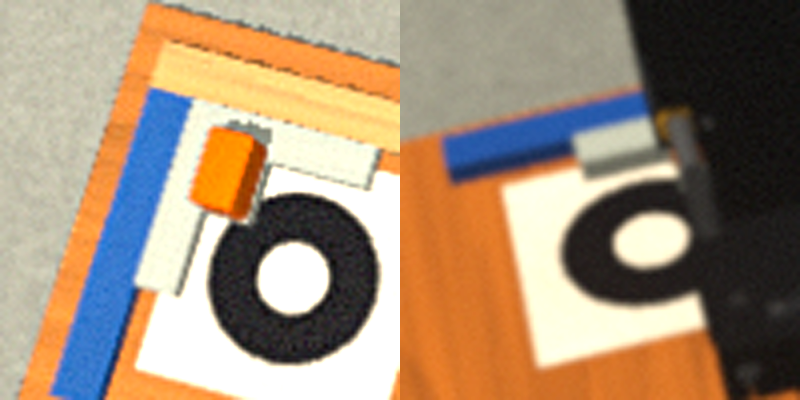

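The top view shows the L seated in the corner, with no gap on the blue or wood side. It lies flat, and the gripper is clear of it.

```bash
python3 -c "
from bench import r, vision
print(r.close_job())"
```

```text
the job is handed in; nothing more can be done
None
```

I picked up the steel square by its grip, pressed it into the corner at about 20 N on each fence for over a second, and released it. The final top view shows it flat with no visible gap at either fence, I didn't touch the straight block, and I handed the job in at about 16 s.

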